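Hold the 500 g check weight over the bench scale on its lifting fork

ROBOT

A 6-joint arm with a two-finger parallel gripper is mounted at the origin on a cart in front of the work surface, level with it; the furniture and walls round the work are solid. World frame = base frame: x ahead of the robot, y to its left, z up, the work surface at z = 0. Lengths are in m, angles in rad, forces in N, time in s.
With the tool pointing down it reaches from about 0.225 to 0.875 m from the base axis. Payload 3.4 kg.
Tool frame: the origin (TCP) lies at the very end of the fingers, on their centre line; the grasp point (between the pads) lies 19 mm behind it; z points along the fingers, y is the direction in which the jaws open and shut (so a half turn about z gives the same grasp; the last joint's range is limited). The gripper opens to 85 mm and grips with 20 to 120 N. Pads are 22 mm wide; open, the fingers measure 114 mm over their backs; the gripper's body (76 mm by 85 mm) begins 54 mm behind the grasp point. The pads swing forward as they close: fully open they stand 13 mm farther back than shut.
Start: joints at [1.04, 0.276, 1.505, -0, 1.361, -0.121], TCP at [0.229, 0.527, 0.231] pointing down, gripper open.
Joint ranges: [-2.89, 2.89], [-0.75, 2.08], [0.22, 2.7], [-1.18, 4.32], [0.11, 2.71], [-2.7, 2.7]. Speed limits (rad/s): [2.57, 2.57, 3.14, 3.14, 3.14, 3.14].

INTERFACE

Orientations are given as a unit quaternion [w, x, y, z].
In Python, from rig import telemetry, imaging, manip, finder gives the robot as it stands.
- The arm moves only by the tool arm_command, never from a script. Its argument "steps" is a list of rows, each a list of 3 entries, a list of its own where there are three numbers: the turn, a rotation vector about the world's x, y, z in rad, then the shift along the world's x, y, z in mm, then the closure in counts, from 0 (fully open) to 255 (shut). In form: [[[rx, ry, rz], [dx, dy, dz], grip], ...]. A call has 1 to 20 rows; each row shifts and turns the commanded pose from where the row before left it; what a row does not reach is not made up. A row lasts 1/8 s, in which the tool goes at most 62.5 mm and 10.7 degrees, less where a joint would pass 70% of its speed; a pose out of reach is approached as far as the arm can. A call is refused whole if a number of a shift passes 62.5 or a number of a turn 0.188, either way. A call with a gripper value outside its range is refused whole. The fingers move at their own pace and stop on an object; "newtons" is the grip in N (left out, the last holds). Time passes only in rows, so rows that do not move let the fingers close. It gives the time, the measured TCP pose, the force and the opening at its end, in the units of the state.
- telemetry.get_state(): the state, without advancing time (a new reading comes with each control period).
- imaging.get_image(name): name is "scene" or "top" or "wrist"; returns the picture (420x560x3 uint8, blue, green, red); there is no depth.
- imaging.camera_params(name): a dict with "intrinsics" (3x3 intrinsics, pixels), "R" (3x3) and "t" (3): a world point X has camera coordinates R X + t. Camera axes: x right, y down, z forward; pixel columns grow to the right and rows downward; lengths in m; the calibration is good to about 2 mm. A picture is of the moment at which its call begins: read the wrist's pose just before it. camera_params takes no time and is no camera call; for the wrist camera it gives the pose at the moment of the call.
- manip.sign_off(): hands the job in, once; it reports no verdict.
Trained networks look in the newest picture that a camera, given by its name, has taken for a name from the list of things; names that differ only in an ending like _2 or _b are one class to them, and where a whole thing is asked for, a point or a joint stands for the part that bears it (a point fixed in the world has none). Each returns a list of dicts, best first, with "score" (0 to 1); they miss things now and then, are a little off and sometimes report something else, mostly with a low value. They report only what shows in the picture. A call takes as long as a camera call. They do not tell look-alikes from the thing itself.
- finder.cut_out(camera, thing): "pixels" (420x560 bool, what is visible of it) and "extent" ([left, top, width, height] in pixels, round what is visible of it).
The state is a dict: "clock": time; "qpos": joint angles; "qd": joint speeds; "effort": joint torques, N m; "position": TCP position; "ee_rot": TCP orientation; "contact_force": force on the tool from outside, world axes, zero at the start; "moment": the same for the moment, N m; "width": finger opening in m.
Only numpy, scipy, OpenCV 4.12 (cv2) and the standard library are available. Lean on these libraries where they do the work, as an engineer would, in place of code of your own. Each camera call takes 0.05 s, during which the arm holds its last target.

TASK

The bench scale is about to be zeroed, so fetch its 500 g check weight, the largest of the three knob weights in the wooden block: take the C-shaped lifting fork by its black grip, slide its forked blade under that weight's knob until the neck is home in the throat, and only then lift the weight straight up out of its well without tipping it. Only the fork may touch the weight, never the gripper, and neither may bump the scale. Finish still holding the weight on the fork, level and still, over the middle of the scale's pan with its foot 5 to 10 cm above it, everything else left where it was.

Things in the scene. Friction and masses are not known exactly. Their poses are not given: they have to be found in the camera images.
- fork_grip (a point): Middle of the black upright grip of the loose C-shaped steel lifting fork (160 g, standing on its flat forked blade on the grey work board, whose top is 55 mm above the deck). The grip is a 22 x 22 mm square bar from 46 to 102 mm above the blade's underside; this point is 76 mm above it. x points along the tines to their tips, y across the blade, z up. The fork is balanced under the grip when loaded.
- fork_throat (a point): Point of the fork straight below fork_grip, same axes, half-way through the 4 mm thick, 40 mm wide blade (2 mm above its underside). The slot between the tines is 20 mm wide, open in front; its closed end (throat) is 9.5 mm behind this point. The neck is home with its axis within about 5 mm of this point; touching the throat it is 1.5 mm behind.
- fork: The whole fork; origin under the blade below the grip, axes as fork_grip. Blade from 36 mm behind to tine tips 31 mm ahead of the origin, the last 8 mm flared open; a lip 2 mm high crosses the tines 21 to 23.5 mm ahead. At the back a 30 mm wide upright (front face 28 mm behind the origin) carries an arm to the grip; 34 mm is open between blade and arm.
- weight_neck (a point): On the axis of the largest steel knob weight (500 g), half-way up its neck, 48 mm above its foot, z up. Body 44 mm diameter, 42 mm high; neck 16 mm diameter, 12 mm high (the gap for the blade); knob 34 mm diameter, 12 mm high, with a flat underside; 66 mm in all. It stands 28 mm deep in its well, the body rising 14 mm above the block.
- weight_500: The same 500 g weight; origin at the centre of its foot, z up its axis.
- block_well (a point): Centre of the mouth (48 mm diameter, 28 mm deep) of the large weight's well, in the top of the fixed wooden block, 38 mm above the board it stands on. Block 74 mm (x) by 170 mm (y), wells in a row along y: this one 52 mm from the middle towards -y, the smaller weights 62 and 108 mm from it towards +y. The fork can go in along +x (block's front, -x, faces the robot; clear).
- pan (a point): Centre of the top of the round steel pan (88 mm diameter) of the fixed bench scale, 38 mm above the work board it stands on. The scale is 130 mm (x) by 120 mm (y); its display and keys are on its -x side, 33 mm high.
- scale: The fixed bench scale; origin under the middle of its housing, the pan's centre 16 mm towards its +x.
- weight_200: The middle-sized steel knob weight (200 g, 33 mm diameter, 50 mm tall) in the middle well; origin at its foot. To be left alone.
- weight_100: The smallest steel knob weight (100 g, 26 mm diameter, 42 mm tall) in the end well; origin at its foot. To be left alone.
- can_sample: A white 355 ml drinks can, 66 mm diameter, 122 mm tall, standing in a ring at the deck's right edge; origin at its foot. To be left alone.
- ferrule_lid: Grey ferrule cap, a flat disc 50 mm in diameter and 10 mm high, lying at the left front of the work board; origin under its middle. To be left alone.
Not all that is in view belongs to the job. What is shaped like the weight_500 but orange is not meant.

How it is judged:
On the way, in this order (a step that is already met when the one before it is completed fails the run):
1. the blade is under the big weight's knob with the neck home in the throat (within 5 mm), the weight still standing in its well (x of weight_neck in the frame of fork_throat between -0.005 and 0.0055 m and y of weight_neck in the frame of fork_throat between -0.0045 and 0.0045 m and z of weight_neck in the frame of fork_throat between -0.0065 and 0.0065 m and distance of weight_500 from where it was at the start of the episode below 0.01 m and angle between weight_500's own z axis and vertical below 0.12 rad), for 0.2 s.
2. the weight hangs on the fork straight above its well, its foot clear of the block (z of weight_500 in the frame of block_well above 0.008 m and horizontal distance between weight_500 and block_well below 0.04 m and contact force between weight_500 and fork above 2 N and angle between weight_500's own z axis and vertical below 0.15 rad), for 0.1 s.
At the end, for the whole second after the job is handed in: The 500 g weight hangs on the gripped fork, neck home in the throat (5 mm), foot 40 to 115 mm above the pan, axis within 30 mm of the pan's centre, weight and fork level within 0.1 rad and still (20 mm/s, 0.15 rad/s), touching neither scale nor gripper (x of weight_neck in the frame of fork_throat between -0.005 and 0.0055 m and y of weight_neck in the frame of fork_throat between -0.0045 and 0.0045 m and z of weight_neck in the frame of fork_throat between -0.0065 and 0.0065 m and horizontal distance between weight_500 and pan below 0.03 m and z of weight_500 in the frame of pan between 0.04 and 0.115 m and angle between each of weight_500, fork's own z axis and vertical below 0.1 rad and linear speed of weight_500 below 0.02 m/s and angular speed of weight_500 below 0.15 rad/s and contact force between weight_500 and fork above 2.5 N and contact force between fork and the fingers above 3 N and contact force between weight_500 and the fingers below 0.2 N and contact force between each of weight_500, fork and scale below 0.2 N); the arm keeps its last pose, push and grip.
It fails at once if the gripper touches the 500 g weight (contact force between weight_500 and the fingers above 0.3 N or contact force between weight_500 and the arm above 0.3 N).
It fails at once if the 500 g weight tips by more than 0.35 rad (angle between weight_500's own z axis and vertical above 0.35 rad).
It fails at once if the weight or the fork bumps the scale (contact force between any of weight_500, fork and scale above 0.5 N).
It fails at once if a smaller weight or another thing is moved by more than 15 mm (distance of any of weight_200, weight_100, can_sample, ferrule_lid from where it was at the start of the episode above 0.015 m).
It also fails if it takes over 54 s, if anything falls off the work surface, if the arm or the gripper's body presses on something with over 40 N, if the wrist force passes 120 N, or if a joint passes its speed limit or range.

## Working session

There is one attempt and no reset: what is moved stays moved. The work goes in short steps, Python scripts to look and compute and a tool call to move; the robot and the scene stay as the last step left them, time stands still between calls to the robot, and variables do not carry over. Pictures are saved under pics/ and viewed, and the job is handed in when it is done.

Besides the shell and the picture viewer there is one more tool, called after ">>>" as name([rows], argument=value, ...), one row to a line, values as JSON. arm_command: Moves the arm, as the interface text tells. Its arguments: {"type":"object","properties":{"steps":{"type":"array"},"newtons":{"type":"number"}},"required":["steps"]}

```bash
mkdir -p pics; ls; cat > h.py <<'E'
import numpy as np, cv2
from rig import telemetry, imaging, manip, finder
def shot(name,tag):
    im=imaging.get_image(name); cv2.imwrite(f'pics/{tag}.png',im); return im
def cam(name):
    p=imaging.camera_params(name); return np.array(p['intrinsics']),np.array(p['R']),np.array(p['t'])
def back(name,uv,z,c=None):
    K,R,t=c or cam(name); d=R.T@np.linalg.inv(K)@np.array([uv[0],uv[1],1.]); o=-R.T@t
    return o+d*(z-o[2])/d[2]
def proj(name,X,c=None):
    K,R,t=c or cam(name); p=K@(R@np.array(X,float)+t); return p[:2]/p[2]
E
python3 - <<'E'
from h import *
s=telemetry.get_state(); print({k:np.round(v,3) for k,v in s.items()})
for n in ['scene','top','wrist']:
    shot(n,n+'0'); K,R,t=cam(n); print(n,K[0,0],-R.T@t, R[2])
E
```

```text
pics
{'clock': np.float64(0.0), 'qpos': array([ 1.04 ,  0.277,  1.506, -0.   ,  1.361, -0.121]), 'qd': array([-0.   ,  0.001, -0.001, -0.   ,  0.002,  0.001]), 'effort': array([-0.0000e+00, -4.1677e+01, -2.4581e+01, -0.0000e+00,  1.1000e-02,
       -0.0000e+00]), 'position': array([0.229, 0.527, 0.23 ]), 'ee_rot': array([-0.   ,  0.203,  0.979, -0.001]), 'contact_force': array([ 0.675, -0.642,  0.243]), 'moment': array([-0.041, -0.03 ,  0.064]), 'width': np.float64(0.086)}
scene 416.2866052653567 [ 0.15834428 -0.59468571  0.61476077] [ 0.37551056  0.6991223  -0.60845693]
top 456.2576028464577 [ 0.24600811 -0.02116307  1.12418777] [ 0.19313355  0.0023287  -0.98116971]
wrist 375.0092420212615 [0.15532185 0.55867518 0.37249724] [ 0.28401638 -0.12464586 -0.95068297]
```

View pics/scene0.png

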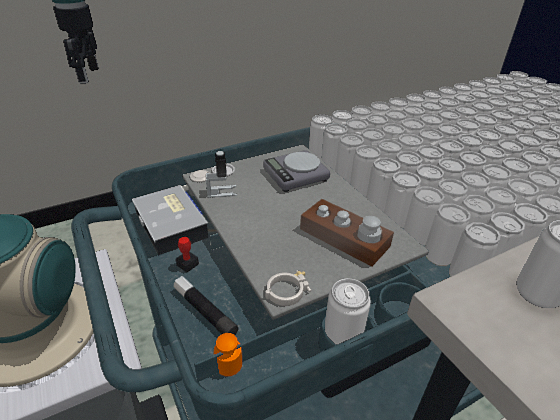

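View pics/top0.png

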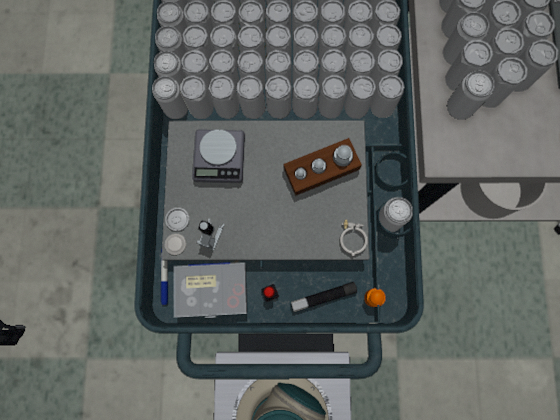

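View pics/wrist0.png

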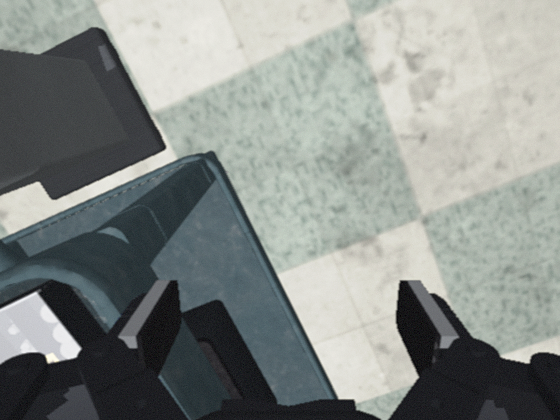

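```bash
python3 - <<'E'
from h import *
s=cv2.imread('pics/scene0.png'); t=cv2.imread('pics/top0.png')
a=cv2.resize(s[140:210,170:270],None,fx=7,fy=7,interpolation=cv2.INTER_CUBIC)
cv2.imwrite('pics/z1.png',a)
b=cv2.resize(t[195:265,160:260],None,fx=7,fy=7,interpolation=cv2.INTER_CUBIC)
cv2.imwrite('pics/z2.png',b)
b=cv2.resize(t[110:210,180:380],None,fx=4,fy=4,interpolation=cv2.INTER_CUBIC)
cv2.imwrite('pics/z3.png',b)
c=cam('top')
for cn in ['top','scene']:
  imaging.get_image(cn)
  for th in ['fork','fork_grip','weight_500','weight_neck','pan','scale','block_well','weight_200','weight_100']:
    try: r=finder.cut_out(cn,th)
    except Exception as e: print(th,e); continue
    for q in r[:3]:
        m=q['pixels']; ys,xs=np.nonzero(m); print(cn,th,round(q['score'],2),q['extent'],m.sum(),xs.mean().round(1),ys.mean().round(1))
print(telemetry.get_state()['clock'])
E
```

```text
top fork 0.72 [198.3, 221.8, 24.6, 29.2] 477 208.1 234.9
top fork_grip 0.73 [201.7, 219.6, 20.8, 29.4] 401 207.4 234.9
top fork_grip 0.18 [193.5, 128.2, 53.1, 55.6] 2735 218.2 155.8
top weight_500 0.61 [334.3, 145.4, 17.7, 21.7] 334 342.0 155.8
top weight_500 0.52 [312.5, 161.3, 10.8, 16.0] 134 318.0 166.6
top weight_500 0.52 [296.4, 170.3, 5.8, 9.7] 85 300.1 174.1
top weight_neck 0.89 [332.7, 145.3, 19.9, 21.5] 338 342.4 155.4
top weight_neck 0.52 [367.9, 289.1, 14.7, 17.0] 285 374.5 297.7
top pan 0.71 [192.5, 128.2, 51.3, 54.8] 2631 218.2 156.3
top pan 0.21 [163.8, 235.6, 24.5, 16.1] 340 175.0 243.9
top scale 0.72 [333.2, 146.0, 19.2, 23.1] 327 342.2 155.6
top block_well 0.79 [281.2, 140.5, 77.3, 59.1] 1901 319.8 167.8
top weight_200 0.61 [334.3, 145.4, 17.7, 21.7] 334 342.0 155.8
top weight_200 0.52 [312.5, 161.3, 10.8, 16.0] 134 318.0 166.6
top weight_200 0.52 [296.4, 170.3, 5.8, 9.7] 85 300.1 174.1
top weight_100 0.61 [334.3, 145.4, 17.7, 21.7] 334 342.0 155.8
top weight_100 0.52 [312.5, 161.3, 10.8, 16.0] 134 318.0 166.6
top weight_100 0.52 [296.4, 170.3, 5.8, 9.7] 85 300.1 174
[... 578 characters left out ...]
e weight_neck 0.69 [214.5, 332.5, 27.5, 42.9] 946 227.9 354.3
scene pan 0.63 [265.1, 149.7, 63.9, 38.0] 1724 295.7 169.6
scene pan 0.23 [336.2, 210.8, 14.9, 17.3] 219 342.0 219.2
scene scale 0.68 [263.8, 151.0, 66.0, 44.0] 1747 295.6 169.5
scene block_well 0.81 [301.1, 198.6, 92.5, 66.7] 2529 344.0 233.4
scene weight_200 0.97 [216.5, 332.8, 27.8, 41.3] 953 228.0 354.5
scene weight_200 0.79 [336.0, 210.3, 14.8, 18.6] 244 342.1 219.0
scene weight_200 0.68 [356.5, 217.7, 28.0, 25.7] 505 369.8 229.6
scene weight_100 0.97 [216.5, 332.8, 27.8, 41.3] 953 228.0 354.5
scene weight_100 0.79 [336.0, 210.3, 14.8, 18.6] 244 342.1 219.0
scene weight_100 0.68 [356.5, 217.7, 28.0, 25.7] 505 369.8 229.6
1.15
```

View pics/z1.png

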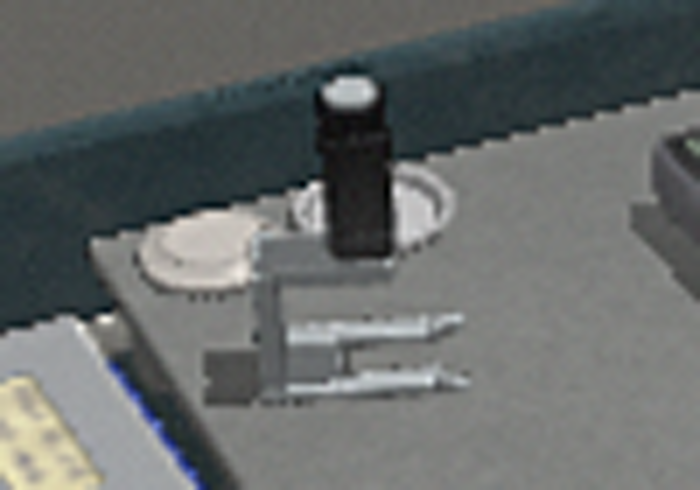

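View pics/z2.png

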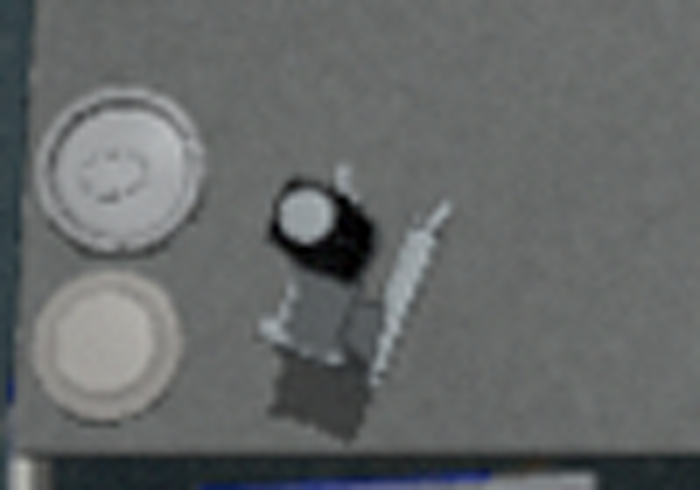

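View pics/z3.png

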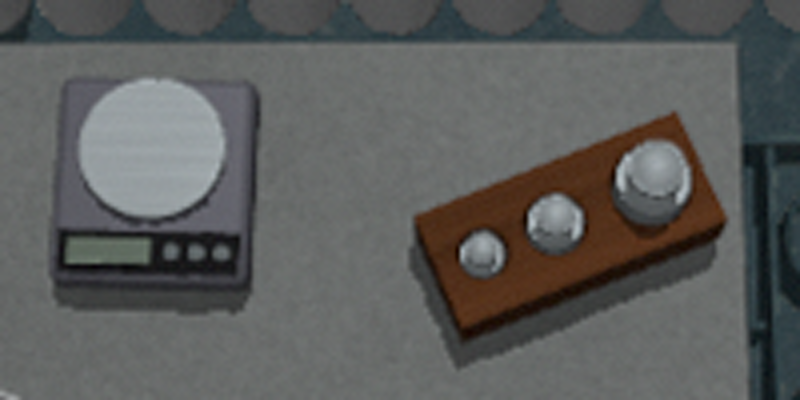

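```bash
python3 - <<'E'
from h import *
b=lambda u,v,z: np.round(back('top',(u,v),z)[:2],4)
# z2 zoom: px/7+(160,195)
z2=lambda u,v:(160+(u+.5)/7-.5,195+(v+.5)/7-.5)
z3=lambda u,v:(180+(u+.5)/4-.5,110+(v+.5)/4-.5)
print('cap top',b(*z2(307,215),.162), 'tine tip L',b(*z2(343,165),.058),'tip R',b(*z2(447,205),.058),'R back',b(*z2(375,385),.058))
print('knobs',b(*z3(657,165),.131),b(*z3(556,215),.124),b(*z3(484,247),.117))
print('block corners',*[b(*z3(u,v),.093) for u,v in [(414,216),(675,113),(724,220),(464,330)]])
print('pan',b(*z3(151,148),.093))
print('scale corners',*[b(*z3(u,v),.085) for u,v in [(64,80),(258,80),(250,285),(52,285)]])
print('board corners',*[b(u,v,.055) for u,v in [(168,121),(366,121),(368,260),(164,260)]])
E
```

```text
cap top [0.4268 0.1666] tine tip L [0.4637 0.1752] tip R [0.4497 0.1394] R back [0.3882 0.162 ]
knobs [ 0.6051 -0.1427] [ 0.5777 -0.085 ] [ 0.5609 -0.0438]
block corners [ 0.5876 -0.0031] [ 0.6515 -0.1589] [ 0.5847 -0.186 ] [ 0.518  -0.0324]
pan [0.6303 0.1535]
scale corners [0.6767 0.2087] [0.6764 0.0914] [0.5479 0.0939] [0.5482 0.2109]
board corners [0.7122 0.2853] [ 0.7108 -0.2091] [ 0.3632 -0.202 ] [0.3641 0.2773]
```

>>> arm_command([
  [[0, 0, 0.004], [20, -36, 3], 0],
  [[0, 0, 0.004], [20, -36, 3], 0],
  [[0, 0, 0.004], [20, -36, 3], 0],
  [[0, 0, 0.004], [20, -36, 3], 0],
  [[0, 0, 0.004], [20, -36, 3], 0],
  [[0, 0, 0.004], [20, -36, 3], 0],
  [[0, 0, 0.004], [20, -36, 3], 0],
  [[0, 0, 0.004], [20, -36, 3], 0],
  [[0, 0, 0.004], [16, -36, 3], 0],
  [[0, 0, 0.004], [10, -36, 3], 0],
  [[0, 0, 0], [0, 0, 0], 0],
  [[0, 0, 0], [0, 0, 0], 0],
])

```text
clock: 2.65
position: [0.415, 0.1678, 0.2614]
ee_rot: [-0.0, 0.184, 0.983, 0.0]
contact_force: [-0.0, 0.5, -0.6]
width: 0.0851
```

```bash
python3 - <<'E'
from h import *
s=telemetry.get_state(); print({k:np.round(v,4) for k,v in s.items()})
c=cam('wrist'); shot('wrist','w1'); np.savez('w1.npz',K=c[0],R=c[1],t=c[2])
yaw=np.radians(-21);o=np.array([.427,.167,.055])
Rz=np.array([[np.cos(yaw),-np.sin(yaw),0],[np.sin(yaw),np.cos(yaw),0],[0,0,1]])
for p in [(0,0,.107),(.031,.02,.004),(.031,-.02,.004),(-.0095,0,.004),(-.036,.02,.004),(-.036,-.02,.004)]:
    print(p,proj('wrist',o+Rz@np.array(p),c).round(1))
E
```

```text
{'clock': np.float64(2.65), 'qpos': array([ 2.2780e-01,  6.3800e-02,  1.6983e+00,  9.0000e-04,  1.3794e+00,
       -9.7280e-01]), 'qd': array([ 0.0198,  0.0024,  0.0036, -0.0011, -0.0011, -0.0019]), 'effort': array([-6.25600e-01, -2.87954e+01, -2.48428e+01, -5.79000e-02,
       -9.70000e-03, -9.00000e-04]), 'position': array([0.415 , 0.1678, 0.2614]), 'ee_rot': array([-1.000e-04,  1.841e-01,  9.829e-01,  4.000e-04]), 'contact_force': array([-0.0307,  0.5383, -0.5971]), 'moment': array([ 0.0399, -0.0236,  0.0226]), 'width': np.float64(0.0851)}
(0, 0, 0.107) [293.9 227.5]
(0.031, 0.02, 0.004) [312.7 219.6]
(0.031, -0.02, 0.004) [271.7 219.8]
(-0.0095, 0, 0.004) [292.2 179.1]
(-0.036, 0.02, 0.004) [314.  150.9]
(-0.036, -0.02, 0.004) [270.4 151.1]
```

View pics/w1.png

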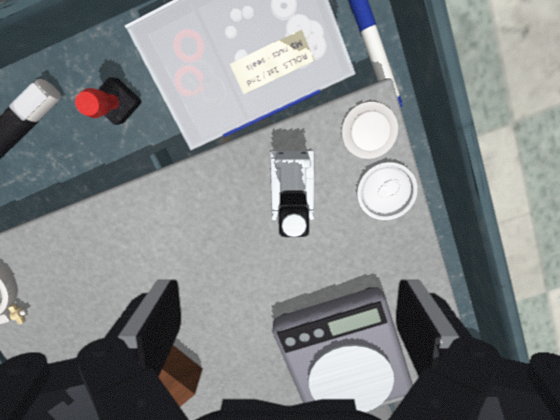

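```bash
python3 - <<'E'
from h import *
im=cv2.imread('pics/w1.png')
cv2.imwrite('pics/z4.png',cv2.resize(im[120:245,240:350],None,fx=5,fy=5,interpolation=cv2.INTER_CUBIC)[:620])
imaging.get_image('wrist')
for th in ['fork','weight_500','pan']:
  for q in finder.cut_out('wrist',th)[:2]:
    ys,xs=np.nonzero(q['pixels']); print(th,q['score'],q['extent'],xs.mean(),ys.mean())
E
```

```text
fork 0.92 [268.4, 152.8, 44.8, 79.9] 292.71377566200533 191.2707527521571
weight_500 0.7 [272.9, 288.9, 138.7, 119.6] 344.3803473104617 350.09402795425666
pan 0.92 [272.6, 285.1, 138.7, 126.4] 344.5414858096828 350.2202003338898
```

View pics/z4.png

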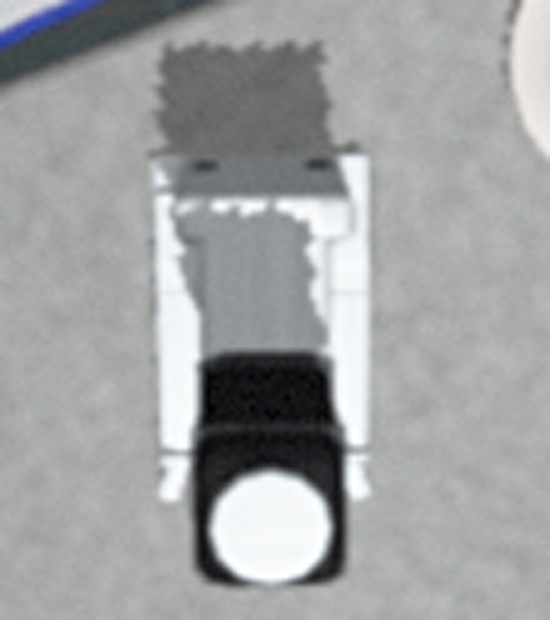

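>>> arm_command([
  [[0, 0, 0], [6, 0, -30], 0],
  [[0, 0, 0], [6, 0, -40], 0],
  [[0, 0, 0], [0, 0, -40], 0],
  [[0, 0, 0], [0, 0, -25], 0],
  [[0, 0, 0], [0, 0, -14], 0],
  [[0, 0, 0], [0, 0, 0], 0],
])

```text
clock: 3.65
position: [0.4267, 0.1676, 0.1118]
ee_rot: [-0.001, 0.184, 0.983, -0.0]
contact_force: [0.4, -0.3, -0.2]
width: 0.085
```

```bash
python3 - <<'E'
from h import *
s=telemetry.get_state(); print({k:np.round(v,4) for k,v in s.items() if k in('clock','position','ee_rot','contact_force')})
a=shot('wrist','w2'); b=shot('scene','s2')
cv2.imwrite('pics/z5.png',np.vstack([a[100:420:,120:440],cv2.resize(b[120:220,150:310],(320,200))]))
E
```

```text
{'clock': np.float64(3.65), 'position': array([0.4267, 0.1676, 0.1118]), 'ee_rot': array([-7.000e-04,  1.835e-01,  9.830e-01, -3.000e-04]), 'contact_force': array([ 0.3994, -0.2557, -0.2321])}
```

View pics/z5.png

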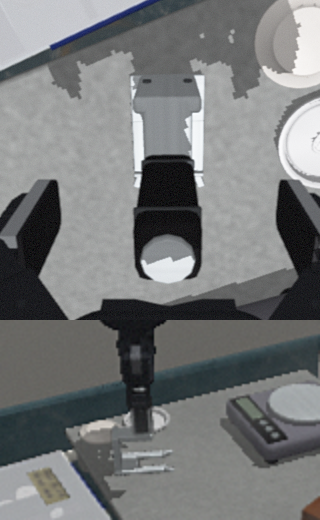

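Grip is between the pads, well centred (wrist image grip at about column 287, fingers symmetric). Close.

>>> arm_command([
  [[0, 0, 0], [0, 0, 0], 255],
  [[0, 0, 0], [0, 0, 0], 255],
  [[0, 0, 0], [0, 0, 0], 255],
  [[0, 0, 0], [0, 0, 0], 255],
  [[0, 0, 0], [0, 0, 0], 255],
  [[0, 0, 0], [0, 0, 0], 255],
], newtons=90)

```text
clock: 4.5
position: [0.4276, 0.1674, 0.1128]
ee_rot: [0.001, 0.184, 0.983, 0.0]
contact_force: [0.7, -0.8, 5.9]
width: 0.0208
```

```bash
python3 - <<'E'
from h import *
s=telemetry.get_state(); print({k:np.round(v,4) for k,v in s.items() if k in('clock','position','ee_rot','contact_force','width','moment')})
c=cam('wrist');a=shot('wrist','w3')
yaw=np.radians(-21);o=np.array([.427,.167,.055])
Rz=np.array([[np.cos(yaw),-np.sin(yaw),0],[np.sin(yaw),np.cos(yaw),0],[0,0,1]])
for p in [(0,0,.107),(.031,.02,.004),(.031,-.02,.004),(-.0095,0,.004),(-.036,.02,.004),(-.036,-.02,.004)]:
    print(p,proj('wrist',o+Rz@np.array(p),c).round(1))
cv2.imwrite('pics/z6.png',cv2.resize(a[140:420,180:400],None,fx=2,fy=2))
E
```

```text
{'clock': np.float64(4.5), 'position': array([0.4276, 0.1674, 0.1128]), 'ee_rot': array([6.000e-04, 1.838e-01, 9.830e-01, 2.000e-04]), 'contact_force': array([ 0.6973, -0.7739,  5.8804]), 'moment': array([-0.102 ,  0.0645,  0.0935]), 'width': np.float64(0.0208)}
(0, 0, 0.107) [287.6 366.2]
(0.031, 0.02, 0.004) [321.9 285.3]
(0.031, -0.02, 0.004) [253.9 285.4]
(-0.0095, 0, 0.004) [287.7 220.5]
(-0.036, 0.02, 0.004) [325.1 173.5]
(-0.036, -0.02, 0.004) [249.9 173.7]
```

View pics/z6.png

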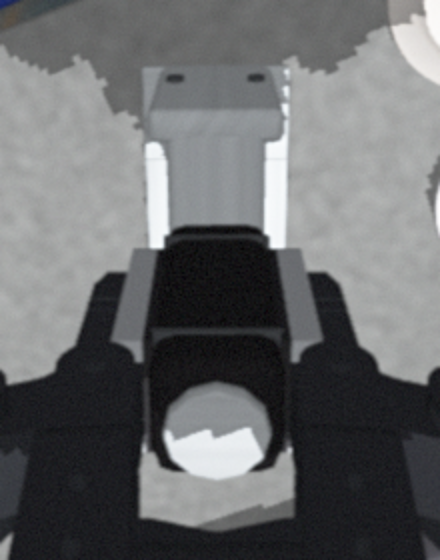

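>>> arm_command([
  [[0, 0, 0], [0, 0, 10], 255],
  [[0, 0, 0], [0, 0, 30], 255],
  [[0, 0, 0], [0, 0, 50], 255],
  [[0, 0, 0.0], [0, 0, 50], 255],
  [[0, 0, 0.05], [10, -12, 50], 255],
  [[0, 0, 0.09], [30, -38, 0], 255],
  [[0, 0, 0.1], [36, -44, 0], 255],
  [[0, 0, 0.1], [36, -44, 0], 255],
  [[0, 0, 0.1], [36, -44, 0], 255],
  [[0, 0, 0.1], [36, -44, 0], 255],
  [[0, 0, 0.1], [30, -38, 0], 255],
  [[0, 0, 0.09], [12, -15, 0], 255],
  [[0, 0, 0.05], [6, -7, 0], 255],
  [[0, 0, 0], [0, 0, 0], 255],
  [[0, 0, 0], [0, 0, 0], 255],
])

```text
clock: 6.42
position: [0.6586, -0.118, 0.3021]
ee_rot: [-0.0, -0.203, 0.979, 0.0]
contact_force: [-0.3, 0.6, -3.0]
width: 0.0211
```

```bash
cat > look.py <<'E'
from h import *
import sys
tag=sys.argv[1]
s=telemetry.get_state(); print({k:np.round(v,4) for k,v in s.items() if k in('clock','qpos','position','ee_rot','contact_force','width')})
for n in sys.argv[2:]:
    K,R,t=cam(n); a=shot(n,f'{n}_{tag}'); np.savez(f'{n}_{tag}.npz',K=K,R=R,t=t,p=s['position'],q=s['ee_rot'])
E
python3 look.py a wrist scene top
python3 - <<'E'
from h import *
for q in finder.cut_out('wrist','weight_neck')[:2]+finder.cut_out('wrist','block_well')[:1]:
    ys,xs=np.nonzero(q['pixels']); print(q['score'],q['extent'],xs.mean(),ys.mean())
E
```

```text
{'clock': np.float64(6.425), 'qpos': array([-2.8150e-01,  3.9720e-01,  1.1511e+00,  4.0000e-04,  1.5947e+00,
       -2.2620e+00]), 'position': array([ 0.6586, -0.118 ,  0.3021]), 'ee_rot': array([-5.000e-04, -2.035e-01,  9.791e-01,  5.000e-04]), 'contact_force': array([-0.3044,  0.6418, -2.9651]), 'width': np.float64(0.0211)}
0.6 [261.1, 88.7, 52.0, 49.2] 285.35839598997495 111.7889724310777
0.74 [249.8, 172.3, 77.0, 205.0] 288.3402342886613 271.279525528623
```

View pics/wrist_a.png

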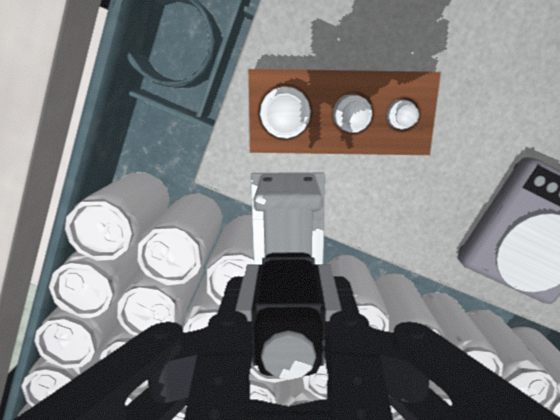

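View pics/scene_a.png

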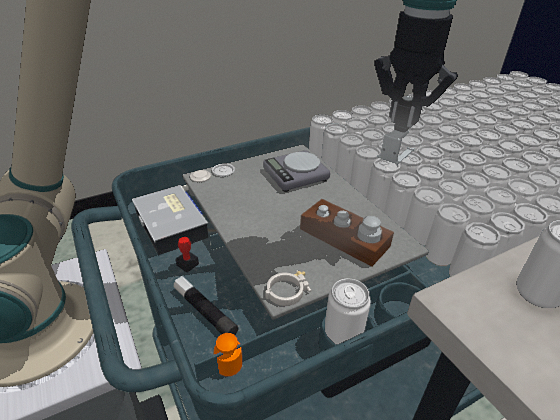

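```bash
python3 - <<'E'
from h import *
a=cv2.imread('pics/wrist_a.png')
cv2.imwrite('pics/z7.png',cv2.resize(a[55:170,235:445],None,fx=3.8,fy=3.8,interpolation=cv2.INTER_CUBIC))
cv2.imwrite('pics/z8.png',cv2.resize(a[160:280,230:340],None,fx=5,fy=5,interpolation=cv2.INTER_CUBIC))
E
```

```text
(no output)
```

View pics/z7.png

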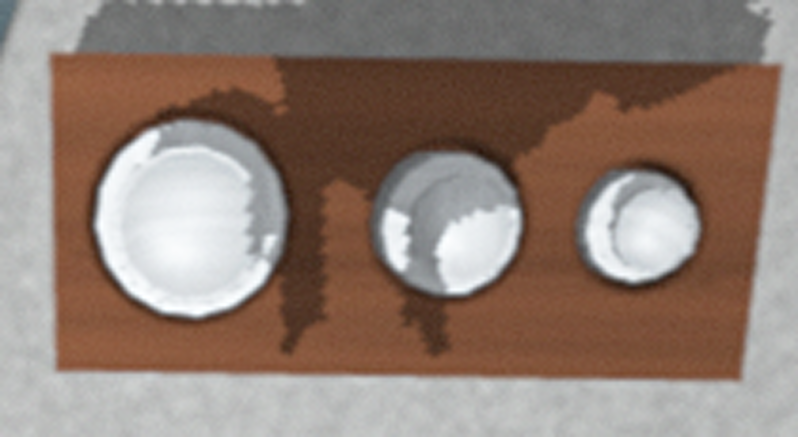

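View pics/z8.png

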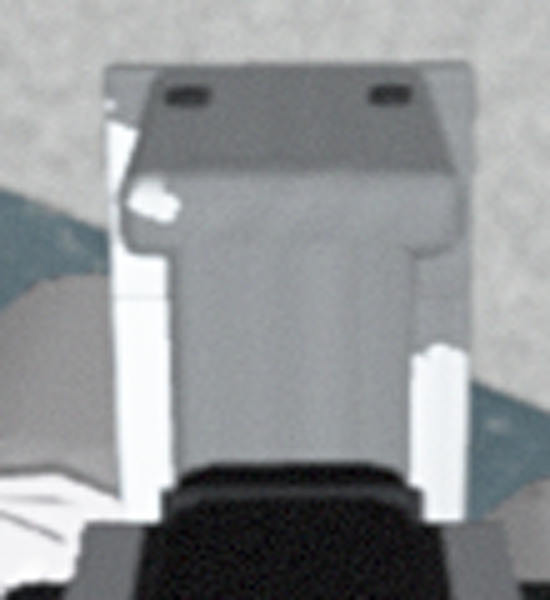

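```bash
python3 - <<'E'
from h import *
d=np.load('wrist_a.npz'); c=(d['K'],d['R'],d['t']); p=d['p']; q=d['q']
f=lambda u,v:(235+(u+.5)/3.8-.5,55+(v+.5)/3.8-.5)
g=lambda u,v:(230+(u+.5)/5-.5,160+(v+.5)/5-.5)
B=lambda uv,z: back('w',uv,z,c)[:2]
w=B(f(192,219),.107); print('weight',w, 'ends',[B(f(*x),.107).round(4) for x in [(95,219),(290,219),(192,118),(192,320)]])
C=[B(f(*x),.093) for x in [(52,54),(780,66),(742,378),(57,370)]]; print('corners',np.round(C,4))
def yaw(v): return np.degrees(np.arctan2(-v[0],v[1]))
print('yaw',yaw(C[1]-C[0]),yaw(C[2]-C[3]),'len',np.linalg.norm(C[1]-C[0]),np.linalg.norm(C[2]-C[3]),np.linalg.norm(C[3]-C[0]),np.linalg.norm(C[2]-C[1]))
m=np.mean(C,0); y=np.radians(yaw(C[1]-C[0]+C[2]-C[3])); print('well from block',m-.052*np.array([-np.sin(y),np.cos(y)]))
for k,(u,v,z) in enumerate([(190,225,.131),(450,225,.115),(641,227,.107)]): print('w',B(f(u,v),z).round(4))
# fork
zt=p[2]-.0573+.004
L=B(g(105,63),zt);R_=B(g(472,63),zt); print('fork back L/R',L,R_,'width',np.linalg.norm(L-R_),'yaw',yaw(L-R_) , yaw(R_-L))
# edges of blade further forward
L2=B(g(122,500),zt);R2=B(g(467,500),zt);v=(L2+R2)/2-(L+R_)/2;print('fwd yaw',np.degrees(np.arctan2(v[1],v[0])),np.linalg.norm(L2-R2))
for e in (L2-L,R2-R_): print(np.degrees(np.arctan2(e[1],e[0])))
ty=np.degrees(np.arctan2(2*q[3-1]**2-1,2*q[1]*q[2])); print('tool fork yaw',ty-90)
yy=np.radians(ty-90); ux=np.array([np.cos(yy),np.sin(yy)]);uy=np.array([-ux[1],ux[0]])
o=(L+R_)/2+.036*ux; print('fork origin',o,'rel tcp (fork axes)',(o-p[:2])@ux,(o-p[:2])@uy)
E
```

```text
weight [ 0.60475643 -0.14389127] ends [array([ 0.6136, -0.1643]), array([ 0.5958, -0.1233]), array([ 0.5846, -0.1526]), array([ 0.6258, -0.1348])]
corners [[ 0.5846 -0.1879]
 [ 0.5198 -0.0325]
 [ 0.5864 -0.0039]
 [ 0.652  -0.1599]]
yaw 22.61414633313128 22.823323450678433 len 0.16840367410154627 0.16923838026992624 0.0730562952523405 0.0724428562115547
well from block [ 0.6057637  -0.14399292]
w [ 0.6047 -0.1442]
w [ 0.5824 -0.0905]
w [ 0.5653 -0.0486]
fork back L/R [ 0.63206659 -0.15099898] [ 0.61655505 -0.1153116 ] width 0.038912683088425236 yaw -156.50779974656803 23.492200253431985
fwd yaw 24.23589347255836 0.03947926913819943
23.917274559462985
24.55443452717649
tool fork yaw 23.478398134410654
fork origin [ 0.65733039 -0.11881277] rel tcp (fork axes) -0.0014578713811934814 -0.00024161766743353383
```

>>> arm_command([
  [[0, 0, 0], [-15, -7, 0], 255],
  [[0, 0, 0], [-35, -16, 0], 255],
  [[0, 0, 0], [-35, -16, 0], 255],
  [[0, 0, 0], [-30, -13, 0], 255],
  [[0, 0, 0], [-15, -7, -15], 255],
  [[0, 0, 0], [0, 0, -40], 255],
  [[0, 0, 0], [0, 0, -40], 255],
  [[0, 0, 0], [0, 0, -25], 255],
  [[0, 0, 0], [0, 0, -14], 255],
  [[0, 0, 0], [0, 0, 0], 255],
  [[0, 0, 0], [0, 0, 0], 255],
])

```text
clock: 8.05
position: [0.5298, -0.178, 0.1696]
ee_rot: [0.001, -0.204, 0.979, -0.001]
contact_force: [0.7, 0.0, -1.5]
width: 0.021
```

```bash
python3 look.py b wrist scene top
python3 - <<'E'
from h import *
a=cv2.imread('pics/scene_b.png')
cv2.imwrite('pics/z9.png',cv2.resize(a[170:280,280:420],None,fx=5,fy=5,interpolation=cv2.INTER_CUBIC))
a=cv2.imread('pics/top_b.png')
cv2.imwrite('pics/z10.png',cv2.resize(a[120:220,270:390],None,fx=5,fy=5,interpolation=cv2.INTER_CUBIC))
E
```

```text
{'clock': np.float64(8.05), 'qpos': array([-0.4487,  0.2921,  1.6409,  0.    ,  1.2062, -2.4296]), 'position': array([ 0.5298, -0.178 ,  0.1696]), 'ee_rot': array([ 1.000e-03, -2.036e-01,  9.790e-01, -7.000e-04]), 'contact_force': array([ 7.2280e-01,  2.0000e-04, -1.4735e+00]), 'width': np.float64(0.021)}
```

View pics/z9.png

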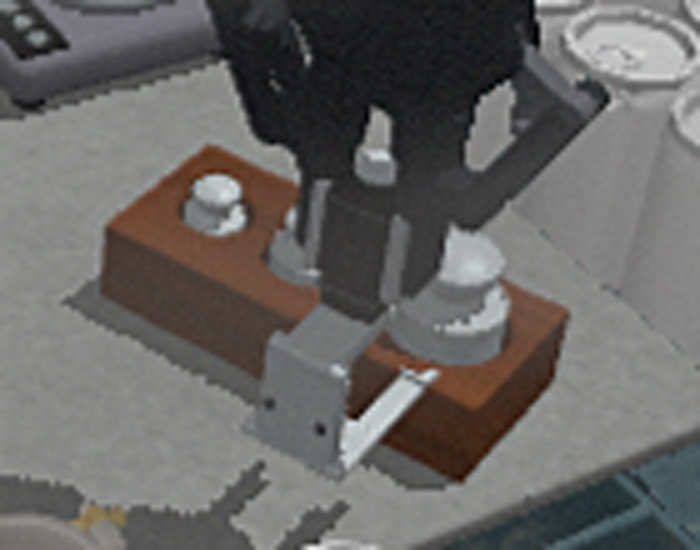

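View pics/z10.png

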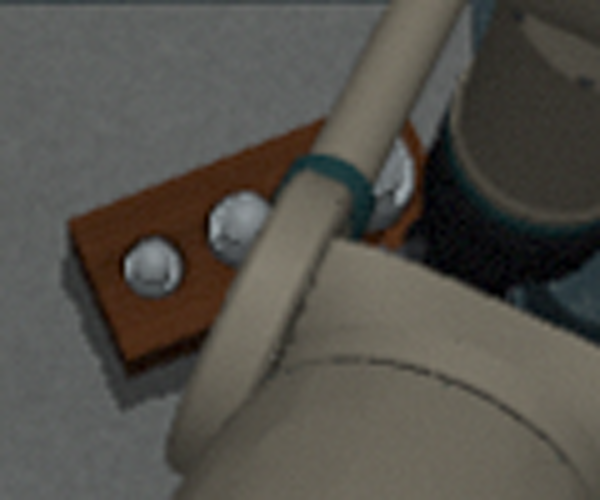

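View pics/wrist_b.png

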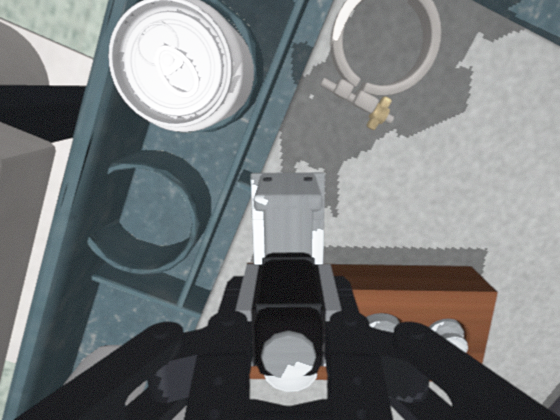

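```bash
python3 - <<'E'
from h import *
ps=[]
for i in range(8):
    imaging.get_image('wrist'); s=telemetry.get_state(); ps.append(np.r_[s['position'],s['ee_rot']])
print(np.round(ps,4)[:,:3], np.mean(ps,0).round(4))
p=np.mean(ps,0)[:3]
c=cam('scene'); yaw=np.radians(23.5)
Rz=np.array([[np.cos(yaw),-np.sin(yaw),0],[np.sin(yaw),np.cos(yaw),0],[0,0,1]])
o=np.array([p[0],p[1],p[2]-.0578])-.001*Rz[:,0]
a=cv2.imread('pics/scene_b.png'); S=6; x0,y0=300,200
A=cv2.resize(a[y0:y0+80,x0:x0+110],None,fx=S,fy=S,interpolation=cv2.INTER_CUBIC)
def dr(P,col,cl=True):
    q=[((proj('scene',X,c)-[x0,y0]+.5)*S-.5).round().astype(int) for X in P]
    cv2.polylines(A,[np.array(q)],cl,col,1)
P=lambda L:[o+Rz@np.array(l) for l in L]
dr(P([(-.036,-.02,0),(.031,-.02,0),(.031,.02,0),(-.036,.02,0)]),(0,0,255))
dr(P([(-.036,-.02,.004),(.031,-.02,.004),(.031,.02,.004),(-.036,.02,.004)]),(0,255,255))
dr(P([(-.036,-.015,.004),(-.036,-.015,.046),(-.036,.015,.046),(-.036,.015,.004)]),(0,255,0))
w=np.array([.605,-.144,.065])
th=np.linspace(0,2*np.pi,60)
for r,z in [(.022,.042),(.017,.054),(.017,.066),(.008,.048)]:
    dr([w+[r*np.cos(t),r*np.sin(t),z] for t in th],(255,0,0))
cv2.imwrite('pics/z11.png',A)
E
```

```text
[[ 0.5297 -0.1778  0.1693]
 [ 0.5295 -0.1777  0.1691]
 [ 0.5294 -0.1777  0.1689]
 [ 0.5293 -0.1776  0.1687]
 [ 0.5292 -0.1776  0.1686]
 [ 0.5292 -0.1776  0.1685]
 [ 0.5292 -0.1776  0.1684]
 [ 0.5291 -0.1775  0.1684]] [ 5.293e-01 -1.776e-01  1.687e-01  3.000e-04 -2.037e-01  9.790e-01
 -2.000e-04]
```

View pics/z11.png

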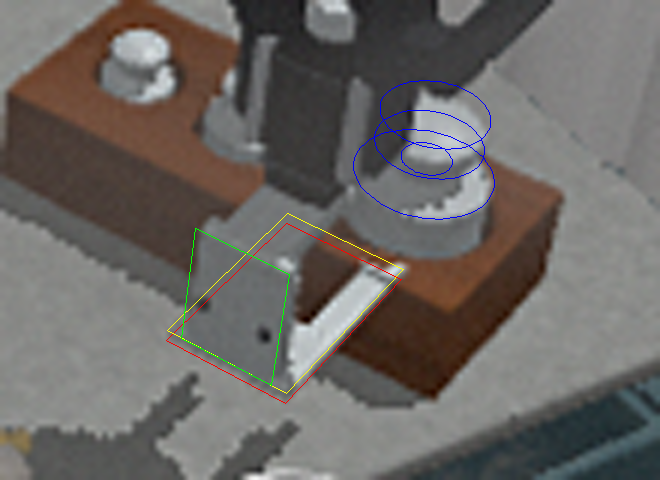

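```bash
python3 - <<'E'
from h import *
a=cv2.imread('pics/scene_b.png'); S=10; x0,y0=322,225
A=cv2.resize(a[y0:y0+50,x0:x0+70],None,fx=S,fy=S,interpolation=cv2.INTER_NEAREST)
A=np.clip(A.astype(float)*1.3,0,255).astype(np.uint8)
cv2.imwrite('pics/z12.png',A)
c=cam('scene'); yaw=np.radians(23.5)
Rz=np.array([[np.cos(yaw),-np.sin(yaw),0],[np.sin(yaw),np.cos(yaw),0],[0,0,1]])
o=np.array([.5297,-.1778,.1695-.0578])-.001*Rz[:,0]
for l in [(-.036,-.02,0),(-.036,-.02,.004),(.031,-.02,.004),(.0235,-.02,.006),(-.036,-.015,.004),(-.036,-.015,.046),(-.036,.015,.046),(-.036,.02,0)]:
    q=((proj('scene',o+Rz@np.array(l),c)-[x0,y0]+.5)*S); print(l,q.round(0))
E
```

```text
(-0.036, -0.02, 0) [258. 419.]
(-0.036, -0.02, 0.004) [261. 402.]
(0.031, -0.02, 0.004) [456. 196.]
(0.0235, -0.02, 0.006) [437. 209.]
(-0.036, -0.015, 0.004) [235. 389.]
(-0.036, -0.015, 0.046) [265. 205.]
(-0.036, 0.015, 0.046) [109. 127.]
(-0.036, 0.02, 0) [ 59. 314.]
```

View pics/z12.png

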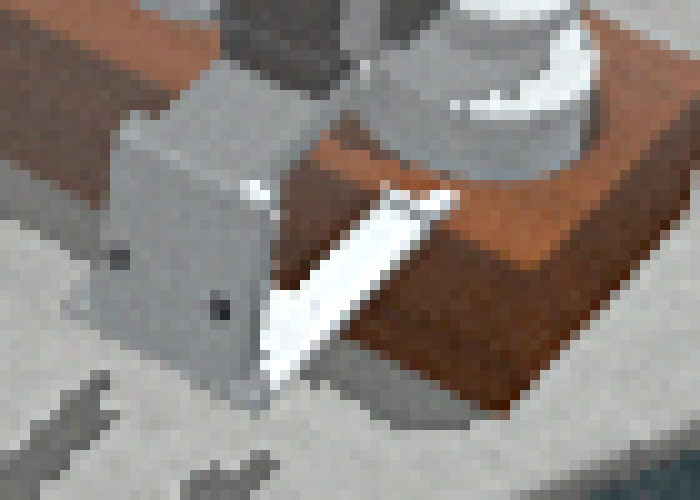

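```bash
python3 - <<'E'
from h import *
S=10; x0,y0=322,225
c=cam('scene'); yaw=np.radians(22.7)
Rz=np.array([[np.cos(yaw),-np.sin(yaw),0],[np.sin(yaw),np.cos(yaw),0],[0,0,1]])
W=np.array([.6055,-.144,.055])
pr=lambda X:((proj('scene',X,c)-[x0,y0]+.5)*S).round(0)
for l in [(-.037,-.033,.038),(-.037,-.033,0),(-.037,.137,.038),(.037,-.033,.038)]: print(l,pr(W+Rz@np.array(l)), pr(W+Rz@np.array(l))/S+[x0,y0])
th=np.linspace(0,6.283,200)
w=np.array([.605,-.144,.065])
for r,z in [(.022,.042),(.022,.028),(.017,.054),(.017,.066)]:
    q=np.array([pr(w+[r*np.cos(t),r*np.sin(t),z]) for t in th]); print(r,z,q.min(0),q.max(0))
a=cv2.imread('pics/scene_b.png'); x0,y0=345,205
A=cv2.resize(a[y0:y0+60,x0:x0+60],None,fx=S,fy=S,interpolation=cv2.INTER_NEAREST)
cv2.imwrite('pics/z13.png',np.clip(A*1.3,0,255).astype(np.uint8))
E
```

```text
(-0.037, -0.033, 0.038) [536. 271.] [375.6 252.1]
(-0.037, -0.033, 0) [504. 419.] [372.4 266.9]
(-0.037, 0.137, 0.038) [-208. -101.] [301.2 214.9]
(0.037, -0.033, 0.038) [723.  71.] [394.3 232.1]
0.022 0.042 [369. -34.] [604. 115.]
0.022 0.028 [360.  21.] [592. 171.]
0.017 0.054 [405. -66.] [588.  48.]
0.017 0.066 [ 414. -116.] [598.  -2.]
```

View pics/z13.png

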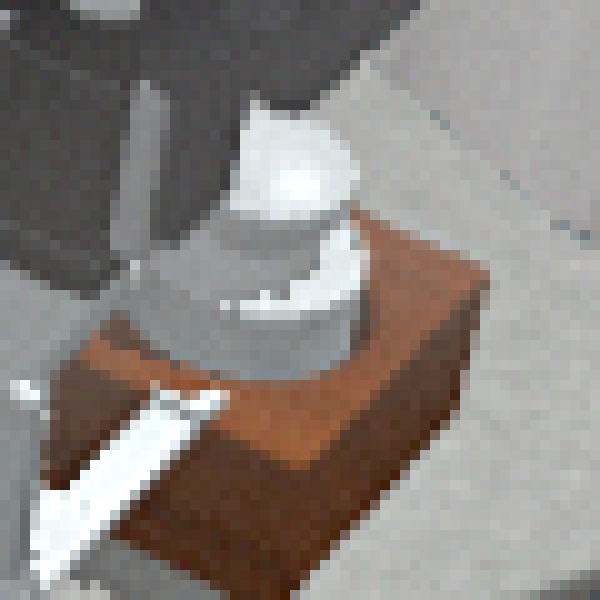

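>>> arm_command([
  [[0, 0, 0], [3.0, 1.3, -1], 255],
  [[0, 0, 0], [7, 3, 0], 255],
  [[0, 0, 0], [8, 3.5, 0], 255],
  [[0, 0, 0], [8, 3.5, 0], 255],
  [[0, 0, 0], [6, 2.6, 0], 255],
  [[0, 0, 0], [5, 2.2, 0], 255],
  [[0, 0, 0], [3, 1.3, 0], 255],
  [[0, 0, 0], [0, 0, 0], 255],
  [[0, 0, 0], [0, 0, 0], 255],
])

```text
clock: 9.72
position: [0.5689, -0.1602, 0.1673]
ee_rot: [-0.0, -0.204, 0.979, 0.0]
contact_force: [0.7, 0.4, -2.4]
width: 0.0214
```

```bash
python3 look.py c wrist scene
python3 - <<'E'
from h import *
S=10; x0,y0=335,205
a=cv2.imread('pics/scene_c.png')
A=cv2.resize(a[y0:y0+60,x0:x0+70],None,fx=S,fy=S,interpolation=cv2.INTER_NEAREST)
cv2.imwrite('pics/z14.png',np.clip(A*1.3,0,255).astype(np.uint8))
p=telemetry.get_state()['position']
d=np.array([.605,-.144])-p[:2]; print('along,lat',d@[.917,.3987],d@[-.3987,.917])
E
```

```text
{'clock': np.float64(9.725), 'qpos': array([-3.9220e-01,  3.4120e-01,  1.5722e+00, -1.0000e-04,  1.2285e+00,
       -2.3731e+00]), 'position': array([ 0.5689, -0.1602,  0.1673]), 'ee_rot': array([-1.000e-04, -2.036e-01,  9.790e-01,  1.000e-04]), 'contact_force': array([ 0.6854,  0.3608, -2.391 ]), 'width': np.float64(0.0214)}
along,lat 0.03959503126092162 0.0005217647758848467
```

View pics/z14.png

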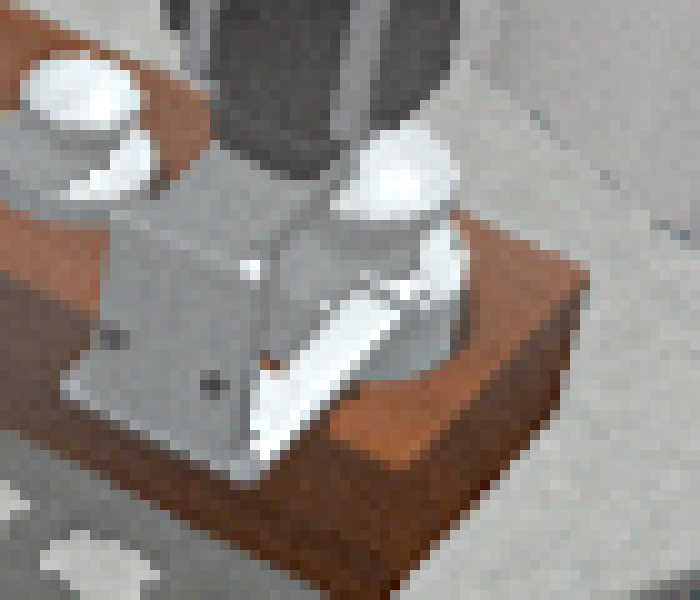

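```bash
python3 - <<'E'
from h import *
S=10; x0,y0=335,205
c=cam('scene'); yaw=np.radians(23.5)
Rz=np.array([[np.cos(yaw),-np.sin(yaw),0],[np.sin(yaw),np.cos(yaw),0],[0,0,1]])
a=cv2.imread('pics/scene_c.png')
A=cv2.resize(a[y0:y0+60,x0:x0+70],None,fx=S,fy=S,interpolation=cv2.INTER_CUBIC);A=np.clip(A*1.3,0,255).astype(np.uint8)
o=np.array([.5689,-.1602,.1673-.0578])
pr=lambda X:((proj('scene',X,c)-[x0,y0]+.5)*S)
def dr(L,col,dz=0,cl=False,dx=0): cv2.polylines(A,[np.array([pr(o+Rz@(np.array(l)+[dx,0,dz])) for l in L]).round().astype(int)],cl,col,1)
for dx,dz,col in [(-.001,0,(0,0,255)),(0,.001,(0,200,0))]:
  dr([(-.036,.02,0),(-.036,-.02,0),(.023,-.02,0),(.031,-.02,0)],col,dz,dx=dx)
  dr([(-.036,-.02,.004),(.023,-.02,.004),(.031,-.02,.004)],col,dz,dx=dx)
  dr([(-.036,-.015,.004),(-.036,-.015,.046),(-.036,.015,.046),(-.036,.015,.004)],col,dz,dx=dx)
w=np.array([.605,-.144,.065]);th=np.linspace(0,6.283,100)
for r,z in [(.022,.042),(.017,.054),(.022,.028)]:
    cv2.polylines(A,[np.array([pr(w+[r*np.cos(t),r*np.sin(t),z]) for t in th]).round().astype(int)],True,(255,0,0),1)
cv2.imwrite('pics/z15.png',A)
E
```

```text
(no output)
```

View pics/z15.png

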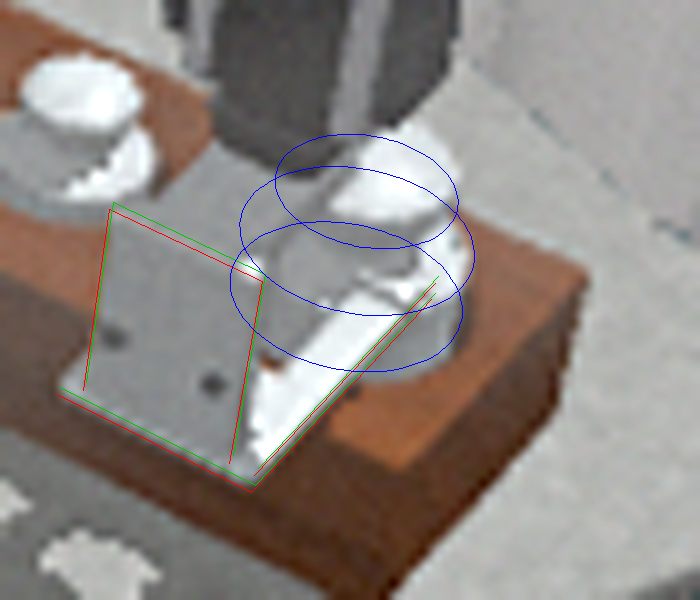

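>>> arm_command([
  [[0, 0, 0], [3, 1.3, 0], 255],
  [[0, 0, 0], [4, 1.7, 0], 255],
  [[0, 0, 0], [4, 1.7, 0], 255],
  [[0, 0, 0], [4, 1.7, 0], 255],
  [[0, 0, 0], [4, 1.7, 0], 255],
  [[0, 0, 0], [4, 1.8, 0], 255],
  [[0, 0, 0], [0, 0, 0], 255],
  [[0, 0, 0], [0, 0, 0], 255],
])

```text
clock: 10.82
position: [0.592, -0.1503, 0.1673]
ee_rot: [-0.0, -0.204, 0.979, 0.0]
contact_force: [0.9, 0.8, -0.9]
width: 0.021
```

```bash
python3 look.py d scene
python3 - <<'E'
from h import *
S=10; x0,y0=335,200
a=cv2.imread('pics/scene_d.png')
A=cv2.resize(a[y0:y0+60,x0:x0+70],None,fx=S,fy=S,interpolation=cv2.INTER_CUBIC)
cv2.imwrite('pics/z16.png',np.clip(A*1.3,0,255).astype(np.uint8))
p=telemetry.get_state()['position']
d=np.array([.605,-.144])-p[:2]; print('along,lat',d@[.917,.3987],d@[-.3987,.917])
E
```

```text
{'clock': np.float64(10.825), 'qpos': array([-3.6240e-01,  3.6950e-01,  1.5276e+00, -1.0000e-04,  1.2448e+00,
       -2.3435e+00]), 'position': array([ 0.592 , -0.1503,  0.1673]), 'ee_rot': array([-2.000e-04, -2.037e-01,  9.790e-01,  1.000e-04]), 'contact_force': array([ 0.9039,  0.7518, -0.8872]), 'width': np.float64(0.021)}
along,lat 0.014469134202957593 0.0005712340632491407
```

View pics/z16.png

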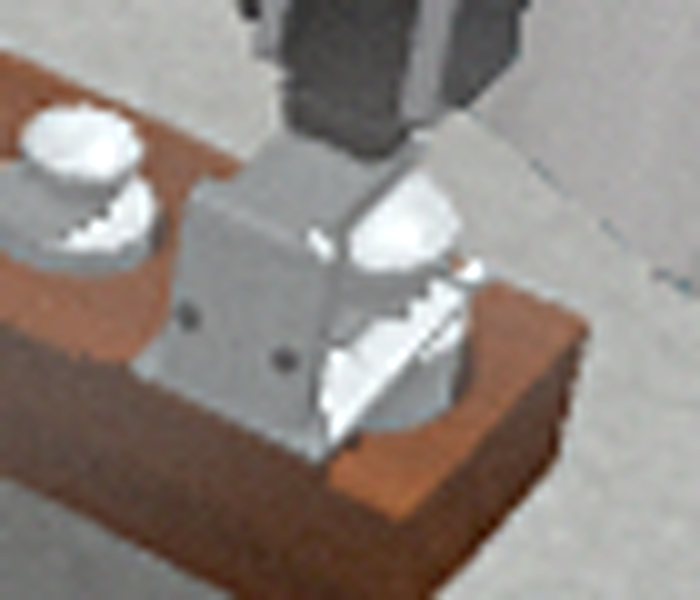

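>>> arm_command([
  [[0, 0, 0], [4, 1.7, 0], 255],
  [[0, 0, 0], [4, 1.7, 0], 255],
  [[0, 0, 0], [3, 1.3, 0], 255],
  [[0, 0, 0], [2, 0.9, 0], 255],
  [[0, 0, 0], [0, 0, 0], 255],
  [[0, 0, 0], [0, 0, 0], 255],
  [[0, 0, 0], [0, 0, 0], 255],
])

```text
clock: 11.75
position: [0.605, -0.1447, 0.1674]
ee_rot: [-0.0, -0.204, 0.979, 0.0]
contact_force: [0.2, 0.9, -1.0]
width: 0.0213
```

```bash
python3 look.py e scene wrist
python3 - <<'E'
from h import *
S=10; x0,y0=335,190
c=cam('scene'); yaw=np.radians(23.5)
a=cv2.imread('pics/scene_e.png')
A=cv2.resize(a[y0:y0+60,x0:x0+70],None,fx=S,fy=S,interpolation=cv2.INTER_CUBIC)
A=np.clip(A*1.3,0,255).astype(np.uint8)
p=telemetry.get_state()['position']
d=np.array([.605,-.144])-p[:2]; print('along,lat',d@[.917,.3987],d@[-.3987,.917])
Rz=np.array([[np.cos(yaw),-np.sin(yaw),0],[np.sin(yaw),np.cos(yaw),0],[0,0,1]])
o=np.array([p[0],p[1],p[2]-.0578])
pr=lambda X:((proj('scene',X,c)-[x0,y0]+.5)*S)
B=A.copy()
def dr(L,col,dz=0,cl=False,dx=0): cv2.polylines(B,[np.array([pr(o+Rz@(np.array(l)+[dx,0,dz])) for l in L]).round().astype(int)],cl,col,1)
for dx,dz,col in [(0,0,(0,200,0))]:
  dr([(-.036,.02,0),(-.036,-.02,0),(.023,-.02,0),(.031,-.02,0)],col,dz,dx=dx)
  dr([(-.036,-.02,.004),(.023,-.02,.004),(.031,-.02,.004)],col,dz,dx=dx)
  dr([(-.036,-.015,.004),(-.036,-.015,.046),(-.036,.015,.046),(-.036,.015,.004)],col,dz,dx=dx)
w=np.array([.605,-.144,.065]);th=np.linspace(0,6.283,100)
for r,z in [(.022,.042),(.017,.054),(.022,.028)]:
    cv2.polylines(B,[np.array([pr(w+[r*np.cos(t),r*np.sin(t),z]) for t in th]).round().astype(int)],True,(255,0,0),1)
cv2.imwrite('pics/z17.png',cv2.resize(np.hstack([A,B])[:, :],(800,343)))
cv2.imwrite('pics/z17b.png',B)
E
```

```text
{'clock': np.float64(11.75), 'qpos': array([-3.4660e-01,  3.8560e-01,  1.5016e+00,  1.0000e-04,  1.2545e+00,
       -2.3275e+00]), 'position': array([ 0.605 , -0.1447,  0.1674]), 'ee_rot': array([-0.    , -0.2036,  0.9791,  0.    ]), 'contact_force': array([ 0.2278,  0.8538, -1.0254]), 'width': np.float64(0.0213)}
along,lat 0.0002747633539082543 0.0006642609317176883
```

View pics/z17.png

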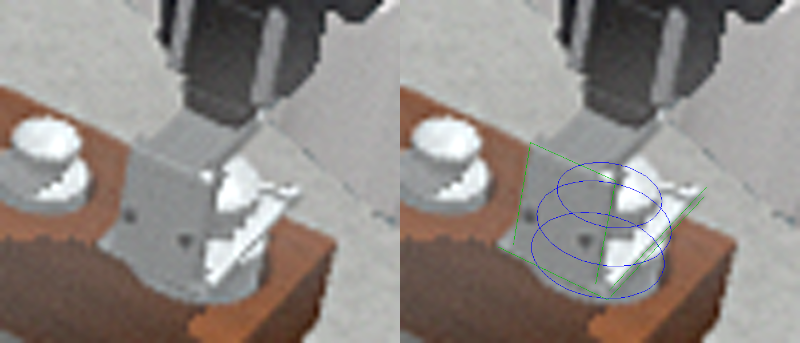

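View pics/wrist_e.png

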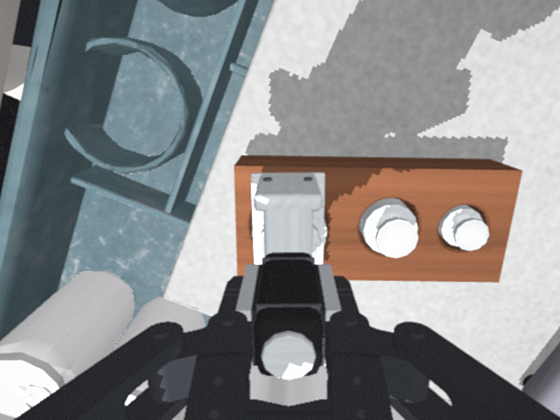

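>>> arm_command([
  [[0, 0, 0], [0, 0, 2], 255],
  [[0, 0, 0], [0, 0, 2], 255],
  [[0, 0, 0], [0, 0, 2], 255],
  [[0, 0, 0], [0, 0, 2], 255],
  [[0, 0, 0], [0, 0, 0], 255],
  [[0, 0, 0], [0, 0, 0], 255],
])

```text
clock: 12.6
position: [0.6048, -0.1446, 0.1748]
ee_rot: [-0.0, -0.204, 0.979, 0.0]
contact_force: [0.1, -0.1, -5.5]
width: 0.0208
```

```bash
python3 look.py f scene
python3 - <<'E'
from h import *
S=10; x0,y0=335,190
a=cv2.imread('pics/scene_f.png')
A=cv2.resize(a[y0:y0+60,x0:x0+70],None,fx=S,fy=S,interpolation=cv2.INTER_CUBIC)
cv2.imwrite('pics/z18.png',np.clip(A*1.3,0,255).astype(np.uint8))
E
```

```text
{'clock': np.float64(12.6), 'qpos': array([-3.4660e-01,  3.8060e-01,  1.4902e+00,  1.0000e-04,  1.2719e+00,
       -2.3275e+00]), 'position': array([ 0.6048, -0.1446,  0.1748]), 'ee_rot': array([-5.000e-04, -2.036e-01,  9.790e-01,  3.000e-04]), 'contact_force': array([ 0.1404, -0.1037, -5.5476]), 'width': np.float64(0.0208)}
```

View pics/z18.png

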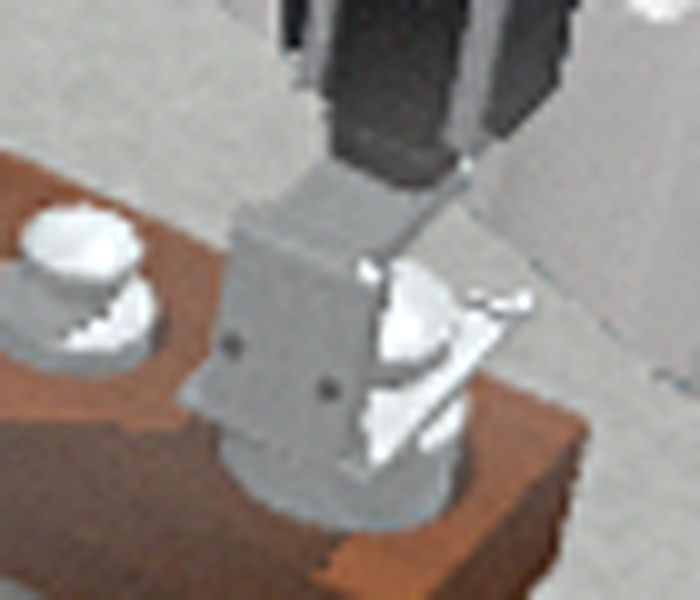

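>>> arm_command([
  [[0, 0, 0], [0, 0, 3], 255],
  [[0, 0, 0], [0, 0, 5], 255],
  [[0, 0, 0], [0, 0, 6], 255],
  [[0, 0, 0], [0, 0, 6], 255],
  [[0, 0, 0], [0, 0, 6], 255],
  [[0, 0, 0], [0, 0, 6], 255],
  [[0, 0, 0], [0, 0, 6], 255],
  [[0, 0, 0], [0, 0, 6], 255],
  [[0, 0, 0], [0, 0, 5], 255],
  [[0, 0, 0], [0, 0, 3], 255],
  [[0, 0, 0], [0, 0, 0], 255],
  [[0, 0, 0], [0, 0, 0], 255],
  [[0, 0, 0], [0, 0, 0], 255],
])

```text
clock: 14.28
position: [0.605, -0.1446, 0.227]
ee_rot: [-0.0, -0.204, 0.979, 0.0]
contact_force: [0.5, -0.0, -6.4]
width: 0.021
```

```bash
python3 look.py g scene wrist top
python3 - <<'E'
from h import *
a=cv2.imread('pics/scene_g.png')
A=cv2.resize(a[150:280,290:420],None,fx=4.5,fy=4.5,interpolation=cv2.INTER_CUBIC)
cv2.imwrite('pics/z19.png',np.clip(A*1.3,0,255).astype(np.uint8))
b=cv2.imread('pics/top_g.png')
for n in ['pan','scale']:
  imaging.get_image('top')
  for q in finder.cut_out('top',n)[:1]: 
    ys,xs=np.nonzero(q['pixels']); print(n,q['score'],q['extent'])
E
```

```text
{'clock': np.float64(14.275), 'qpos': array([-0.3465,  0.3494,  1.4066,  0.    ,  1.3862, -2.3275]), 'position': array([ 0.605 , -0.1446,  0.227 ]), 'ee_rot': array([-3.000e-04, -2.037e-01,  9.790e-01,  2.000e-04]), 'contact_force': array([ 4.6520e-01, -4.0000e-04, -6.4026e+00]), 'width': np.float64(0.021)}
pan 0.87 [191.5, 128.3, 55.6, 55.0]
scale 0.87 [193.9, 129.4, 51.8, 55.2]
```

View pics/z19.png

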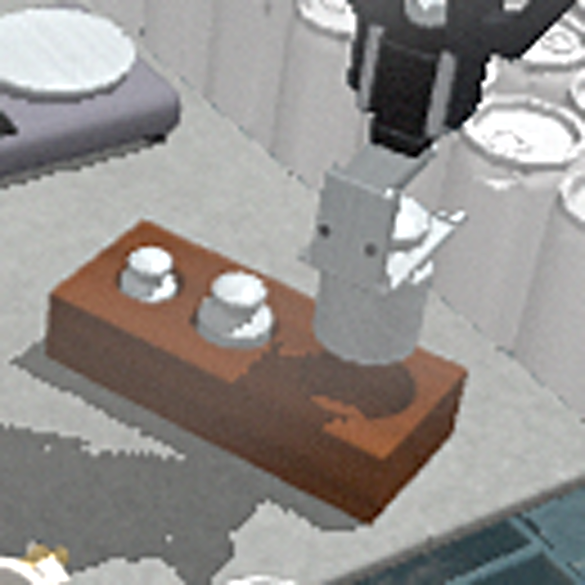

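View pics/wrist_g.png

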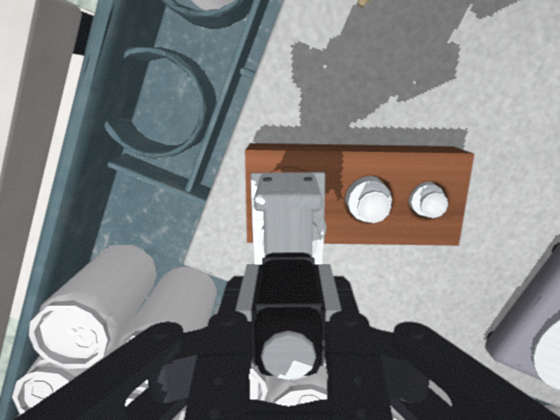

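>>> arm_command([
  [[0, 0, 0], [0, 0, 4], 255],
  [[0, 0, 0], [0, 0, 9], 255],
  [[0, 0, 0], [0, 0, 12], 255],
  [[0, 0, 0], [0, 0, 12], 255],
  [[0, 0, 0], [0, 0, 8], 255],
  [[0, 0, 0], [0, 0, 4], 255],
  [[0, 0, 0], [0, 0, 0], 255],
  [[0, 0, 0], [1, 4, 0], 255],
  [[0, 0, 0], [1, 9, 0], 255],
  [[0, 0, 0], [1, 14, 0], 255],
  [[0, 0, 0], [1, 18, 0], 255],
  [[0, 0, 0], [2, 22, 0], 255],
  [[0, 0, 0], [2, 22, 0], 255],
  [[0, 0, 0], [2, 22, 0], 255],
  [[0, 0, 0], [2, 22, 0], 255],
  [[0, 0, 0], [2, 18, 0], 255],
  [[0, 0, 0], [1, 12, 0], 255],
  [[0, 0, 0], [0, 7, 0], 255],
  [[0, 0, 0], [0, 3, 0], 255],
  [[0, 0, 0], [0, 0, 0], 255],
])

```text
clock: 17.12
position: [0.6201, 0.0279, 0.2763]
ee_rot: [-0.0, -0.203, 0.979, -0.0]
contact_force: [-0.5, -0.9, -6.6]
width: 0.0211
```

```bash
python3 look.py i scene wrist
python3 - <<'E'
from h import *
a=cv2.imread('pics/scene_i.png')
A=cv2.resize(a[90:260,250:450],None,fx=3.5,fy=3.5,interpolation=cv2.INTER_CUBIC)
cv2.imwrite('pics/z20.png',np.clip(A*1.3,0,255).astype(np.uint8))
E
```

```text
{'clock': np.float64(17.125), 'qpos': array([-6.6800e-02,  3.2600e-01,  1.3216e+00, -4.0000e-04,  1.4940e+00,
       -2.0474e+00]), 'position': array([0.6201, 0.0279, 0.2763]), 'ee_rot': array([-1.000e-04, -2.035e-01,  9.791e-01, -2.000e-04]), 'contact_force': array([-0.5365, -0.9484, -6.5933]), 'width': np.float64(0.0211)}
```

View pics/z20.png

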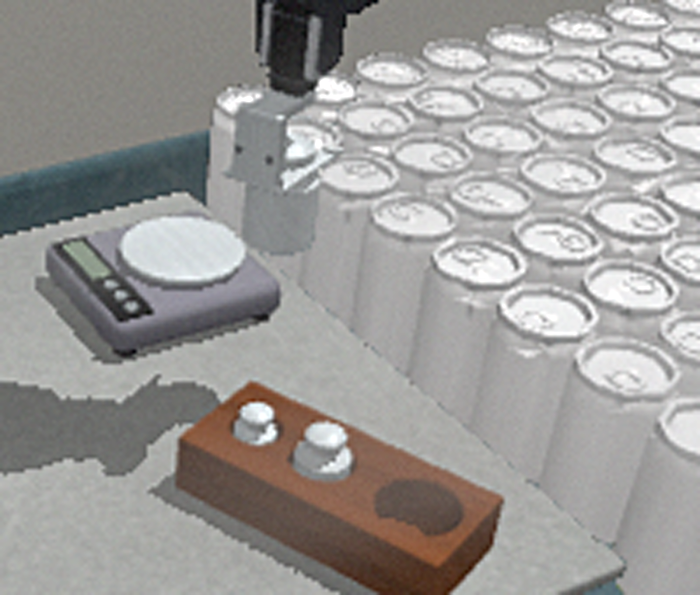

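View pics/wrist_i.png

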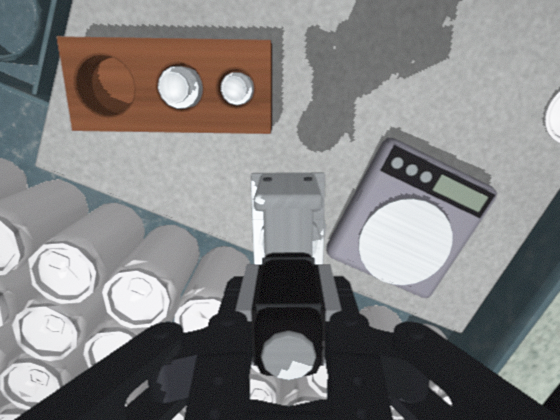

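```bash
python3 - <<'E'
from h import *
d=np.load('wrist_i.npz'); c=(d['K'],d['R'],d['t'])
B=lambda u,v: back('w',(u,v),.093,c).round(4)
print(B(406,240),B(358,240),B(453,240),B(406,194),B(406,286))
c=cam('scene'); print(back('scene',(250+182/3.5,90+250/3.5),.093,c))
E
```

```text
[0.6272 0.1512 0.093 ] [0.6451 0.11   0.093 ] [0.6096 0.1915 0.093 ] [0.5879 0.1294 0.093 ] [0.6698 0.1749 0.093 ]
[0.62716179 0.14665764 0.093     ]
```

>>> arm_command([
  [[0, 0, 0], [0, 3, 0], 255],
  [[0, 0, 0], [0, 8, 0], 255],
  [[0, 0, 0], [1, 14, 0], 255],
  [[0, 0, 0], [1, 18, 0], 255],
  [[0, 0, 0], [2, 20, 0], 255],
  [[0, 0, 0], [2, 20, 0], 255],
  [[0, 0, 0], [1, 17, 0], 255],
  [[0, 0, 0], [1, 12, 0], 255],
  [[0, 0, 0], [0, 7, 0], 255],
  [[0, 0, 0], [0, 4, 0], 255],
  [[0, 0, 0], [0, 0, 0], 255],
  [[0, 0, 0], [0, 0, 0], 255],
  [[0, 0, 0], [0, 0, 0], 255],
  [[0, 0, 0], [0, 0, 0], 255],
  [[0, 0, 0], [0, 0, 0], 255],
  [[0, 0, 0], [0, 0, 0], 255],
])

```text
clock: 19.23
position: [0.6281, 0.1513, 0.2763]
ee_rot: [-0.0, -0.204, 0.979, 0.0]
contact_force: [-0.2, -0.3, -6.3]
width: 0.021
```

```bash
python3 look.py j scene wrist top
python3 - <<'E'
from h import *
S=7; x0,y0=245,90
a=cv2.imread('pics/scene_j.png')
A=cv2.resize(a[y0:y0+110,x0:x0+100],None,fx=5.4,fy=5.4,interpolation=cv2.INTER_CUBIC)
A=np.clip(A*1.3,0,255).astype(np.uint8); S=5.4
c=cam('scene'); pr=lambda X:((proj('scene',X,c)-[x0,y0]+.5)*S)
p=telemetry.get_state()['position']; B=A.copy()
w=np.array([p[0],p[1],p[2]-.0578+.004-.054]);th=np.linspace(0,6.283,100); print('foot above pan',w[2]-.093)
for r,z in [(.022,0),(.022,.042),(.017,.054),(.017,.066)]:
    cv2.polylines(B,[np.array([pr(w+[r*np.cos(t),r*np.sin(t),z]) for t in th]).round().astype(int)],True,(255,0,0),1)
cv2.polylines(B,[np.array([pr([p[0]+.044*np.cos(t),p[1]+.044*np.sin(t),.093]) for t in th]).round().astype(int)],True,(0,0,255),1)
cv2.imwrite('pics/z21.png',cv2.resize(np.hstack([A,B]),(800,440)))
E
```

```text
{'clock': np.float64(19.225), 'qpos': array([ 1.2860e-01,  3.6590e-01,  1.2611e+00,  1.0000e-04,  1.5145e+00,
       -1.8523e+00]), 'position': array([0.6281, 0.1513, 0.2763]), 'ee_rot': array([-0.    , -0.2036,  0.979 ,  0.    ]), 'contact_force': array([-0.2459, -0.3486, -6.2685]), 'width': np.float64(0.021)}
foot above pan 0.07552366626626261
```

View pics/z21.png

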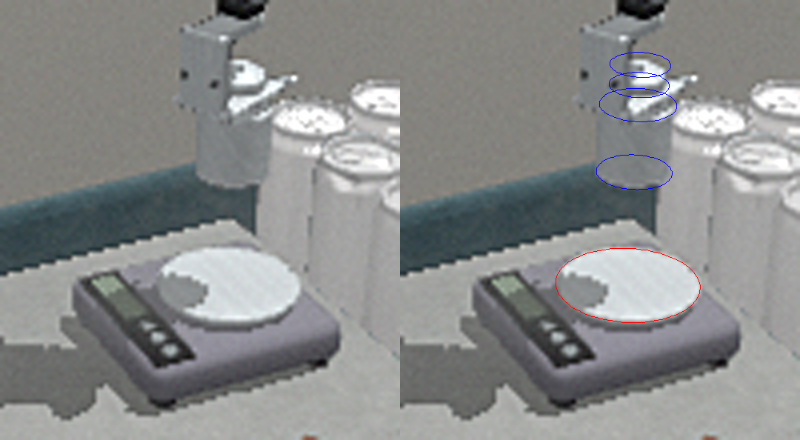

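View pics/wrist_j.png

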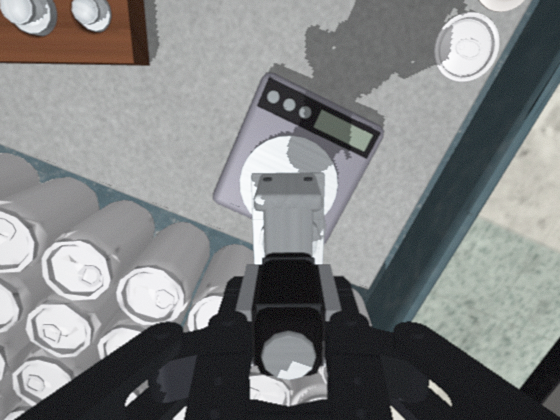

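```bash
python3 -c "
from h import *
s=telemetry.get_state(); print(s['clock'],np.round(s['qd'],4)); print(manip.sign_off())"
```

```text
19.375 [-0.0006  0.0008 -0.0004 -0.0006 -0.0001  0.    ]
the job is handed in; nothing more can be done
None
```

I picked up the fork by its grip and slid the blade under the 500 g knob with no contact force. I then lifted the weight straight out of its well and carried it over the scale pan. I handed it in at 19.4 s with the weight still hanging; the sign-off gives no verdict.

The last checks before hand-in showed:
- **Position:** the TCP is at (0.628, 0.151), against a pan centre of about (0.628, 0.151). The foot is about 75 mm above the pan, worked out from the TCP height.
- **Load:** the vertical force is about 6.3 N, against about 6.5 N expected for fork plus weight.
- **Level and still:** the tool is vertical and joint speeds are near zero. In the scene image the hanging weight matches its predicted outline to about 1 px.
- **Surroundings:** in the pictures the smaller weights have not moved, and the weight and fork are clear of the scale. I did not check the can or the ferrule cap specifically.

Not everything was measured tightly:
- **Fork in hand:** the wrist and scene views disagreed by about 1–2 mm on where the fork sat in the gripper.
- **Neck in throat:** I judged the neck home from those poses, about 0.3 mm from ideal by the TCP reading. I did not see it directly.
- **Pan centre:** one rough scene-camera reading put the pan 4–5 mm away in y from the other estimates, well inside the 30 mm tolerance.

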